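Clamp a circuit module in the cam clamp at the right force

TASK

Clamp the circuit module for soldering with the cam clamp. It is set too loose: with the lever thrown open, screw the brass wing nut down (clockwise from above) until the lever just begins to bite when it stands straight up, then flip the lever right over until it lies locked. Do not turn the nut while the lever is clamped, do not crush the module by overtightening, and leave the module in its nest and the things around it where they are.

Things in the scene. Friction and masses are not known exactly. Their poses are not given: they have to be found in the camera images.
- clamp: dark steel cam clamp, fixed to the table. Origin: on the table, between nut and lever. x points from the nut end to the lever end, z up. The nut's vertical axis is at x -50 mm, the lever's plane at x +45 mm. A steel strap, 32 mm wide, its top 114 mm up when open, carries the nut and a sprung foot; the cam pushes it straight down
- lever_pivot (a point): the lever's pivot, 134 mm up; its axis is level, along the clamp's x. Before the foot touches the module the lever has only slight friction (0.04 N m) and stays where it is left; afterwards the foot's spring (6.5 N per mm) is felt as a few N at the knob, and a lever let go springs back to 0 to 0.15 rad past where it bit. Right lock force: 42 to 58 N; more than 75 N crushes. It follows when the foot touches with the lever upright, within about 0.13 rad
- lever (a joint): angle of the cam lever, rad. 0: thrown open, on the clamp's -y side, 25 deg above level. It swings over the top: 1.134 is upright, 2.705 locked, level on the +y side, at its stop. The cam lowers strap, nut and foot by 8 mm - 10 mm x cos(angle + 0.642): most (18 mm) at 2.5, then slightly less (over centre), so a loaded lever snaps home and stays
- lever_knob (a point): centre of the lever's black knob, 75 mm from the pivot: a small cylinder, 18 mm in diameter, 22 mm long along the clamp's x, with flat ends (pinch these from above; it turns between the fingers as the lever swings). The lever bar behind it is 10 mm thick
- nut (a joint): angle of the wing nut, rad, 0 to 4.0, growing clockwise from above. Each rad lowers the foot 3.5 mm. How far the foot hangs down on its stem is unknown (spread 5.5 mm) and must be felt with the lever. At the start it is always too loose: the nut must go 0.7 to 2.6 rad further; at the loosest the lever meets no resistance at all. Friction 0.21 N m; stays where it is left
- nut_grip (a point): grasp point of the brass wing nut, on its axis, 11 mm below its top. The wing is an upright bar 44 mm long (point's x), 12 mm thick (point's y), 34 mm tall, on a 6 mm high round collar, 32 mm in diameter, on the strap: fingers may reach at most 22 mm below this point. It goes down with the strap
- module_center (a point): centre of the loose circuit module: a green board 80 x 90 x 4 mm with a dark heat sink 50 x 50 mm, 40 mm tall in all, lying in a shallow nest (floor 12 mm above the table) under the clamp's nut, 0.4 kg
- spool_a: solder spool, 40 mm in diameter, 38 mm tall, standing beside the clamp; origin at its underside
- spool_b: another solder spool alike, on the other side
- pliers: pliers with orange grips, 160 mm long, lying flat near the clamp
- driver: screwdriver, 150 mm long, lying near the clamp
- module: the same module; origin at the centre of its underside
- connector_a: small black connector block, 34 x 16 mm, lying beside the clamp
- connector_b: another black connector block alike, on the other side
Not all that is in view belongs to the job. Leave any blue or red look-alike of the clamp alone.

How it is judged:
On the way:
1. the nut is screwed down with the lever open (value of joint lever below 0.9 rad and value of joint nut above 0.32 rad), for 0.1 s.
At the end, for the whole second after the job is handed in: The lever lies locked (past 2.6 rad), the clamp presses on the module with 42 to 58 N, and the module lies flat in its nest within 10 mm of where it was (value of joint lever above 2.6 rad and velocity of joint lever below 0.05 rad/s and contact force between clamp and module between 42 and 58 N and distance of module_center from where it was at the start of the episode below 0.01 m and angle between module_center's own z axis and vertical below 0.06 rad); the robot touches nothing.
It fails at once if the clamp presses on the module with more than 75 N (contact force between clamp and module above 75 N).
It fails at once if the nut is turned while the lever is past 2 rad (value of joint lever above 2 rad and (velocity of joint nut above 0.5 rad/s or velocity of joint nut below -0.5 rad/s)).
It fails at once if a spool, a connector, the pliers or the screwdriver is pushed more than 30 mm (distance of any of spool_a, spool_b, pliers, driver, connector_a, connector_b from where it was at the start of the episode above 0.03 m).
It also fails if it takes over 72 s, if anything falls off the work surface, if the arm or the gripper's body presses on something with over 40 N, if the wrist force passes 120 N, or if a joint passes its speed limit or range.

ROBOT

A 6-joint arm with a two-finger parallel gripper is mounted at the origin on the work surface. World frame = base frame: x ahead of the robot, y to its left, z up, the work surface at z = 0. Lengths are in m, angles in rad, forces in N, time in s.
With the tool pointing down it reaches from about 0.3 to 0.85 m from the base axis. Payload 5.4 kg.
Tool frame: the origin (TCP) lies midway between the tips of the shut fingers; the grasp point (between the pads) lies 19 mm behind it; z points along the fingers, y is the direction in which the jaws open and shut (so a half turn about z gives the same grasp; the last joint's range is limited). The gripper opens to 85 mm and grips with 20 to 120 N. Pads are 22 mm wide; open, the fingers measure 114 mm over their backs; the gripper's body (76 mm by 85 mm) begins 54 mm behind the grasp point. The pads swing forward as they close: fully open they stand 13 mm farther back than shut.
Start: joints at [-1.489, 0.158, 1.597, -0, 1.386, -0.21], TCP at [0.165, -0.551, 0.205] pointing down, gripper open.
Joint ranges: [-2.91, 2.91], [-0.94, 2.29], [0.18, 2.7], [-1.29, 4.43], [0.17, 2.64], [-3, 3]. Speed limits (rad/s): [2.57, 2.57, 3.14, 3.14, 3.14, 3.14].

INTERFACE

Orientations are given as a unit quaternion [w, x, y, z].
In Python, from bench import * gives the robot as it stands. The module is installed in compiled form; this text tells all that it offers.
- The arm moves only by the shell command python3 -m crank 'ROWS' [FORCE]. ROWS is a JSON object of lists of equal length, an entry for each row: "offset": the shift along the tool's x, y, z in mm, a list of three; "rotation": the turn, a rotation vector about the tool's x, y, z in rad, a list of three; "fingers": the finger opening in mm, from 0 to 85.4. In form: {"offset": [[tx, ty, tz], ...], "rotation": [[ax, ay, az], ...], "fingers": [fingers, ...]}. A call has 1 to 12 rows; each row shifts and turns the commanded pose from where the row before left it, along the tool's axes as they then stand; what a row does not reach is not made up. A row lasts 1/10 s, in which the tool goes at most 50 mm and 8.59 degrees, less where a joint would pass 70% of its speed; a pose out of reach is approached as far as the arm can. A call with a gripper value outside its range is refused whole. The fingers move at their own pace and stop on an object; FORCE is the grip in N (left out, the last holds). Time passes only in rows, so rows that do not move let the fingers close. It gives the time, the measured TCP pose, the force and the opening at its end, in the units of the state.
- get_state(): the state, without advancing time (a new reading comes with each control period).
- get_image(name): name is "scene" or "top"; returns the picture (384x512x3 uint8, red, green, blue); there is no depth.
- get_calibration(name): a dict with "fx", "fy", "cx", "cy" (pixels), "pose" (4x4, takes a point from camera to world coordinates). Camera axes: x right, y up, looking along -z (the intrinsics and any distortion apply to the point x, -y, -z); pixel columns grow to the right and rows downward; lengths in m; the calibration is good to about 2 mm. A picture is of the moment at which its call begins. get_calibration takes no time and is no camera call.
- sign_off(): hands the job in, once; it reports no verdict.
The state is a dict: "t": time; "q": joint angles; "qd": joint speeds; "joint_torque": joint torques, N m; "eef_pos": TCP position; "tcp_rot": TCP orientation; "ft_force": force on the tool from outside, world axes, zero at the start; "wrist_torque": the same for the moment, N m; "opening": finger opening in m.
Only numpy, scipy, OpenCV 4.12 (cv2) and the standard library are available. Lean on these libraries where they do the work, as an engineer would, in place of code of your own. Each camera call takes 0.05 s, during which the arm holds its last target. There are 200 camera calls.

## Working session

There is one attempt and no reset: what is moved stays moved. The work goes in short steps, Python scripts to look and compute and a shell command to move; the robot and the scene stay as the last step left them, time stands still between calls to the robot, and variables do not carry over. Pictures are saved under pics/ and viewed, about 8 in all and at most 12, crops included, and the job is handed in when it is done.

```bash
mkdir -p pics
python3 - <<'E'
from bench import *
import cv2,numpy as np
for n in("scene","top"):
    im=get_image(n);cv2.imwrite(f"pics/{n}0.png",cv2.cvtColor(im,cv2.COLOR_RGB2BGR))
    c=get_calibration(n);print(n,c["fx"],c["fy"],c["cx"],c["cy"],{k:v for k,v in c.items() if k not in("fx","fy","cx","cy","pose")});print(np.round(c["pose"],4).tolist())
print(get_state())
E
```

```text
scene 374.1634204362115 374.1634204362115 253.36592288624314 186.8942738833064 {}
[[0.5659, -0.4375, 0.6988, 1.1301], [0.8241, 0.2751, -0.4952, -0.4585], [0.0244, 0.8561, 0.5162, 0.587], [0.0, 0.0, 0.0, 1.0]]
top 418.2596357037034 418.2596357037034 253.10428264405618 184.42700907322728 {}
[[-0.0256, 0.9825, -0.1844, 0.3533], [-0.9993, -0.0301, -0.0212, -0.0241], [-0.0264, 0.1837, 0.9826, 1.0702], [0.0, 0.0, 0.0, 1.0]]
{'t': 0.1, 'q': array([-1.48911366e+00,  1.58992883e-01,  1.59812853e+00,  5.08023335e-06,
        1.38619701e+00, -2.10094847e-01]), 'qd': array([ 0.00045863, -0.00176865, -0.00134328,  0.0004686 ,  0.00023701,
       -0.00013955]), 'joint_torque': array([-1.29267501e-04, -3.96994936e+01, -3.32336175e+01, -1.63889044e-04,
        4.28162894e-03, -2.55474948e-07]), 'eef_pos': array([ 0.16533645, -0.55009812,  0.20450042]), 'tcp_rot': array([-8.60943682e-04,  9.89376796e-01,  1.45371286e-01,  5.78556227e-05]), 'ft_force': array([ 0.61545105, -1.37197424, -0.01629309]), 'wrist_torque': array([-0.06135714, -0.04236256,  0.05468732]), 'opening': 0.08519720419129664}
```

View pics/scene0.png

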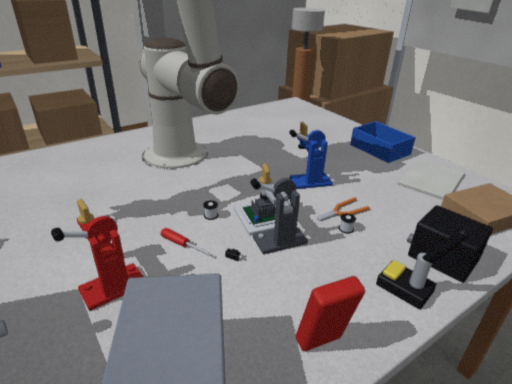

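View pics/top0.png

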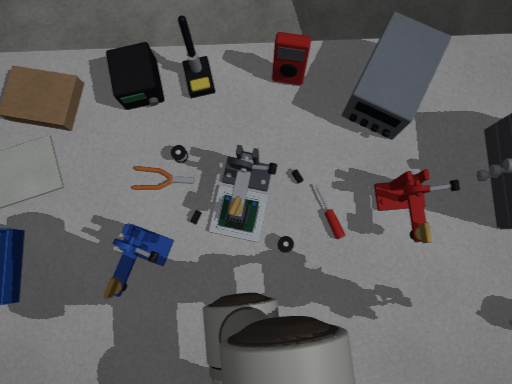

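Three clamps are in view in top: the dark steel one at about (243,190), a blue one at (140,255) and a red one at (410,200). By the description I take the dark steel one. In scene it is at (280,215), with the brass nut at (266,175) and the knob at (257,184). I'll check that with a close crop.

Run:
```python
import cv2,numpy as np
a=cv2.imread("pics/scene0.png")[155:255,225:325];b=cv2.imread("pics/top0.png")[140:240,195:295]
f=lambda x:cv2.resize(x,None,fx=4,fy=4,interpolation=cv2.INTER_CUBIC)
cv2.imwrite("pics/crop0.png",np.hstack([f(a),f(b)]))
```

```text
(no output)
```

View pics/crop0.png

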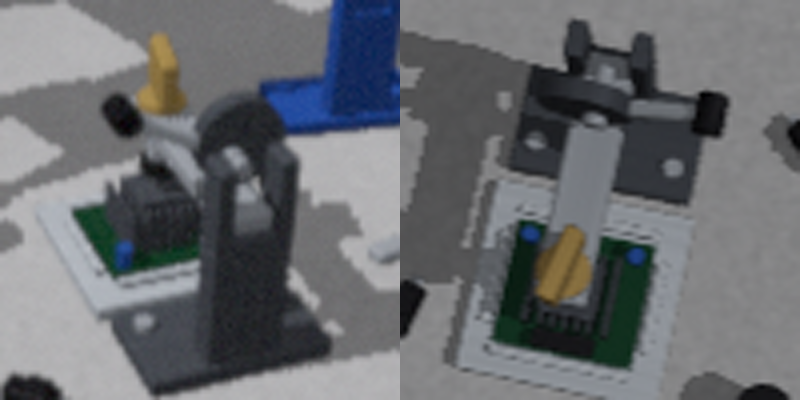

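```bash
cat > h.py <<'E'
import cv2,numpy as np
from bench import *
from scipy.optimize import least_squares
from scipy.spatial.transform import Rotation as R
C={n:get_calibration(n) for n in("scene","top")}
def proj(n,p):
    c=C[n];T=np.linalg.inv(c["pose"]);q=np.atleast_2d(p)@T[:3,:3].T+T[:3,3]
    return np.c_[c["cx"]+c["fx"]*q[:,0]/-q[:,2],c["cy"]+c["fy"]*q[:,1]/q[:,2]]
def toW(v,p):
    p=np.atleast_2d(p);c,s=np.cos(v[2]),np.sin(v[2])
    return np.c_[v[0]+c*p[:,0]-s*p[:,1],v[1]+s*p[:,0]+c*p[:,1],p[:,2]]
def tri(ps,pt):
    def f(x):return np.r_[proj("scene",x)[0]-ps,proj("top",x)[0]-pt]
    s=least_squares(f,[.5,0,.1]);return s.x,np.abs(s.fun).max()
E
python3 - <<'E'
from h import *
s=lambda x,y:np.array([225+x/4,155+y/4]);t=lambda x,y:np.array([195+(x-400)/4,140+y/4])
print("knob",tri(s(122,115),t(711,113)))
print("nuttop",tri(s(163,42),t(563,262)))
# (model pt, view, px)
knob=[.045,-.068,.1657]
D=[(knob,"scene",s(122,115)),(knob,"top",t(711,113)),
([-.05,0,.117],"scene",s(163,103)),([-.05,0,.117],"top",t(565,275)),
([-.05,0,.154],"scene",s(163,40))]
f=lambda v:np.concatenate([proj(n,toW(v,p))[0]-x for p,n,x in D])
r=least_squares(f,[.5,0,0]);v=r.x;print("clamp",v,np.round(r.fun,1))
for nm,p in(("knob",knob),("nut",[-.05,0,.143]),("pivot",[.045,0,.134])):print(nm,toW(v,p))
def g(a): # wing in top
    n=toW(v,[-.05,0,.154])[0];d=np.array([np.cos(a),np.sin(a),0])*.022
    return n+d,n-d
for a in np.arange(-.6,1.6,.2):
    A,B=g(a);print(round(a,1),[((proj("top",P)[0]-[195,140])*4+[400,0]).round().tolist()+((proj("scene",P)[0]-[225,155])*4).round().tolist() for P in(A,B)])
E
```

```text
knob (array([ 0.55746843, -0.04823091,  0.17055461]), np.float64(0.3603001853678336))
nuttop (array([0.47935421, 0.03613691, 0.15693953]), np.float64(0.665274482743655))
clamp [ 0.52699943  0.02818501 -0.20784458] [-0.3  1.8 -0.6  0.5 -0.8 -1.6 -0.8 -0.6 -0.2  1.2]
knob [[ 0.55699905 -0.0476373   0.1657    ]]
nut [[0.47807553 0.03850258 0.143     ]]
pivot [[0.57103094 0.0188992  0.134     ]]
-0.6 [[579.0, 231.0, 163.0, 62.0], [535.0, 297.0, 161.0, 28.0]]
-0.4 [[572.0, 227.0, 170.0, 62.0], [542.0, 301.0, 154.0, 29.0]]
-0.2 [[564.0, 225.0, 177.0, 61.0], [550.0, 303.0, 147.0, 29.0]]
0.0 [[556.0, 225.0, 183.0, 59.0], [558.0, 304.0, 141.0, 31.0]]
0.2 [[549.0, 226.0, 189.0, 57.0], [566.0, 303.0, 136.0, 33.0]]
0.4 [[541.0, 228.0, 193.0, 54.0], [573.0, 300.0, 132.0, 35.0]]
0.6 [[534.0, 232.0, 196.0, 51.0], [580.0, 296.0, 129.0, 38.0]]
0.8 [[528.0, 237.0, 197.0, 48.0], [586.0, 291.0, 127.0, 41.0]]
1.0 [[523.0, 244.0, 198.0, 45.0], [591.0, 284.0, 126.0, 44.0]]
1.2 [[520.0, 251.0, 196.0, 42.0], [594.0, 277.0, 127.0, 48.0]]
1.4 [[518.0, 258.0, 194.0, 38.0], [596.0, 269.0, 130.0, 51.0]]
```

The crop shows dark steel with the brass nut at about (563,265) and the lever open with its black knob at (711,113), so the choice is right. The residuals are under 2 px. The measured heights are knob 0.171 (should be 0.166) and nut top 0.157 (should be 0.154). The wing's yaw is about -0.45.

```bash
cat >> h.py <<'E'
V=np.array([.52699943,.02818501,-.20784458])
def rem(p=None,yaw=None,quiet=False):
    s=get_state();M=R.from_quat(np.r_[s["tcp_rot"][1:],s["tcp_rot"][0]])
    x=M.apply([1,0,0]);print("t",s["t"],"pos",s["eef_pos"].round(4),"toolyaw",round(np.arctan2(x[1],x[0]),3),"zaxis",M.apply([0,0,1]).round(3),"F",s["ft_force"].round(1),"T",s["wrist_torque"].round(2),"open",round(s["opening"]*1e3,1),"q1,q6",s["q"][[0,5]].round(2))
    if p is not None:print("offset mm",(M.inv().apply(np.array(p)-s["eef_pos"])*1e3).round(1))
    if yaw is not None:
        T=R.from_euler("z",yaw)*R.from_rotvec([np.pi,0,0]);print("rotvec",(M.inv()*T).as_rotvec().round(3))
E
python3 -m crank '{"offset":[[0,0,-30],[0,0,-20],[34,-34,0],[34,-34,0],[34,-34,0],[34,-34,0],[34,-34,0],[34,-34,0],[34,-34,0],[34,-34,0],[34,-34,0],[34,-34,0]],"rotation":[[0,0,0],[0,0,0],[0,0,0],[0,0,0],[0,0,0],[0,0,0],[0,0,0],[0,0,0],[0,0,0],[0,0,0],[0,0,0],[0,0,0]],"fingers":[85,85,85,85,85,85,85,85,85,85,85,85]}' 60
python3 -m crank '{"offset":[[0,0,0],[0,0,0],[0,0,0],[0,0,0],[0,0,0],[0,0,0],[0,0,0],[0,0,0],[0,0,0],[0,0,0],[0,0,0],[0,0,0]],"rotation":[[0,0,-0.14],[0,0,-0.14],[0,0,-0.14],[0,0,-0.14],[0,0,-0.14],[0,0,-0.14],[0,0,-0.14],[0,0,-0.14],[0,0,-0.14],[0,0,-0.14],[0,0,-0.14],[0,0,-0.14]],"fingers":[85,85,85,85,85,85,85,85,85,85,85,85]}'
python3 -c "
from h import *
rem([.4785,.037,.24],2.69)"
```

```text
t: 1.3
eef_pos: [0.3936, -0.1253, 0.2552]
tcp_rot: [0.0, 0.989, 0.145, 0.0]
ft_force: [1.2, -0.3, -0.4]
opening: 0.0848
t: 2.5
eef_pos: [0.3929, -0.1271, 0.255]
tcp_rot: [-0.0, 0.55, 0.835, 0.0]
ft_force: [0.4, 0.4, 0.1]
opening: 0.0851
t 2.5 pos [ 0.3929 -0.1271  0.255 ] toolyaw 1.978 zaxis [-0.001  0.001 -1.   ] F [0.4 0.4 0.1] T [-0.04 -0.03 -0.03] open 85.1 q1,q6 [-0.61 -1.01]
offset mm [116.8 143.5  15. ]
rotvec [-0.    -0.001 -0.712]
```

```bash
python3 -m crank '{"offset":[[29,36,0],[29,36,0],[29,36,0],[29.8,35.5,0],[0,0,0],[0,0,0],[0,0,0],[0,0,0],[0,0,0],[0,0,0],[0,0,0],[0,0,0]],"rotation":[[0,0,0],[0,0,0],[0,0,0],[0,0,0],[0,0,-0.12],[0,0,-0.12],[0,0,-0.12],[0,0,-0.12],[0,0,-0.12],[0,0,-0.11],[0,0,0],[0,0,0]],"fingers":[85,85,85,85,85,85,85,85,85,85,85,85]}'
python3 - <<'E'
from h import *
rem([.4785,.037,.13],2.69)
a=get_image("scene")[100:250,200:350][:,:,::-1];b=get_image("top")[130:250,175:295][:,:,::-1]
g=lambda x:cv2.resize(x,(400,400),interpolation=cv2.INTER_CUBIC)
cv2.imwrite("pics/c1.png",np.hstack([g(a),g(b)]))
E
```

```text
t: 3.7
eef_pos: [0.4795, 0.0363, 0.2551]
tcp_rot: [-0.0, 0.229, 0.973, -0.0]
ft_force: [0.3, -0.5, 0.3]
opening: 0.0855
t 3.7 pos [0.4795 0.0363 0.2551] toolyaw 2.679 zaxis [-0.001  0.    -1.   ] F [ 0.3 -0.5  0.3] T [0.   0.   0.01] open 85.5 q1,q6 [-0.18 -1.28]
offset mm [  1.1   0.2 125.1]
rotvec [-0.    -0.001 -0.011]
```

View pics/c1.png

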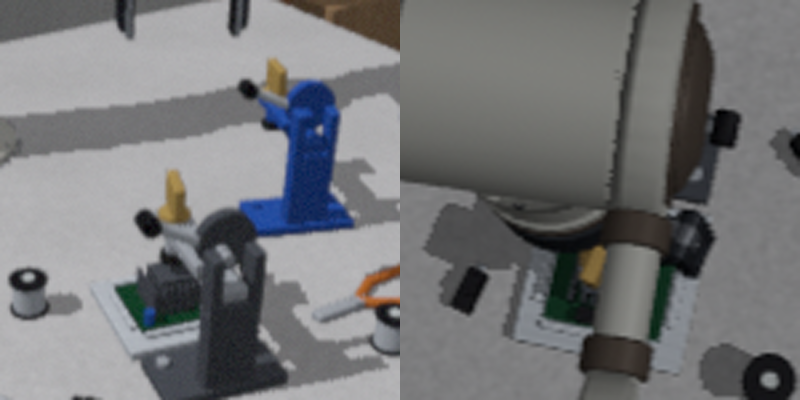

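The fingers, at (125,25) and (237,25) in the scene crop, straddle the nut at (176,190). I'll descend, close, and check the forces.

```bash
python3 -m crank '{"offset":[[1,0,30],[0,0,30],[0,0,25],[0,0,20],[0,0,12],[0,0,8],[0,0,0],[0,0,0],[0,0,0],[0,0,0],[0,0,0],[0,0,0]],"rotation":[[0,0,-0.01],[0,0,0],[0,0,0],[0,0,0],[0,0,0],[0,0,0],[0,0,0],[0,0,0],[0,0,0],[0,0,0],[0,0,0],[0,0,0]],"fingers":[85,85,85,85,85,85,60,40,30,20,10,5]}' 60
python3 -c "
from h import *
rem([.4785,.037,.13],2.69)"
```

```text
t: 5.0
eef_pos: [0.479, 0.0367, 0.1307]
tcp_rot: [0.0, 0.223, 0.975, 0.0]
ft_force: [0.0, -0.9, 0.3]
opening: 0.0052
t 5.0 pos [0.479  0.0367 0.1307] toolyaw 2.692 zaxis [ 0. -0. -1.] F [ 0.  -0.9  0.3] T [-0.03  0.05 -0.01] open 5.2 q1,q6 [-0.18 -1.3 ]
offset mm [0.6 0.  0.7]
rotvec [0.    0.    0.002]
```

The fingers closed on nothing: the opening is 5 mm and there is no force. I'll look.

Run:
```python
from h import *
a=get_image("scene")[130:230,215:315][:,:,::-1];b=get_image("top")[150:250,195:295][:,:,::-1]
cv2.imwrite("pics/s2.png",get_image("scene")[:,:,::-1])
g=lambda x:cv2.resize(x,(400,400),interpolation=cv2.INTER_CUBIC)
cv2.imwrite("pics/c2.png",np.hstack([g(a),g(b)]))
print((proj("scene",[.479,.0367,.1307])-[215,130])*4)
```

```text
[[199.0307949  178.98682263]]
```

View pics/c2.png

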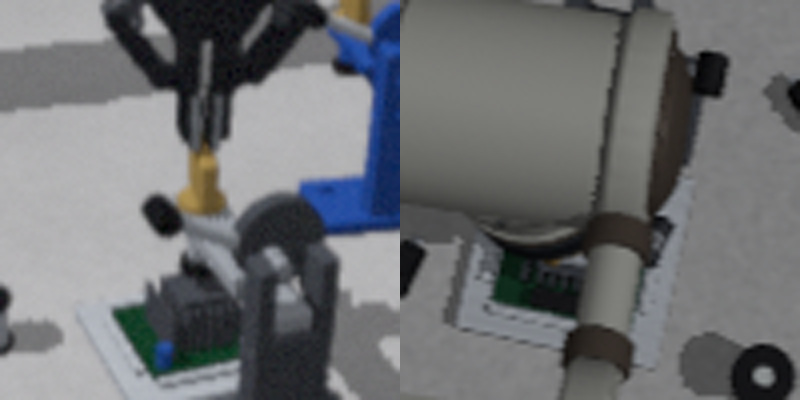

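Run:
```python
from h import *
print("open tips pred",proj("scene",[[.4795,.0363,.2551],[.4795,.0363,.268]]),"seen ~ (268,113)")
for z in(.13,.14,.15,.16):print(z,(proj("scene",[.479,.0367,z])-[230,140])*12)
a=cv2.imread("pics/s2.png")[140:190,230:290]
b=cv2.imread("pics/scene0.png")[140:190,230:290]
g=lambda x:cv2.resize(x,None,fx=6.6,fy=12,interpolation=cv2.INTER_CUBIC)
cv2.imwrite("pics/c3.png",np.hstack([g(a),g(b)]))
```

```text
open tips pred [[266.8896433  128.23375127]
 [267.1301959  123.00100802]] seen ~ (268,113)
0.13 [[416.95763181 419.89111555]]
0.14 [[418.89259975 377.80883254]]
0.15 [[420.84914506 335.25727821]]
0.16 [[422.82763068 292.22855907]]
```

View pics/c3.png

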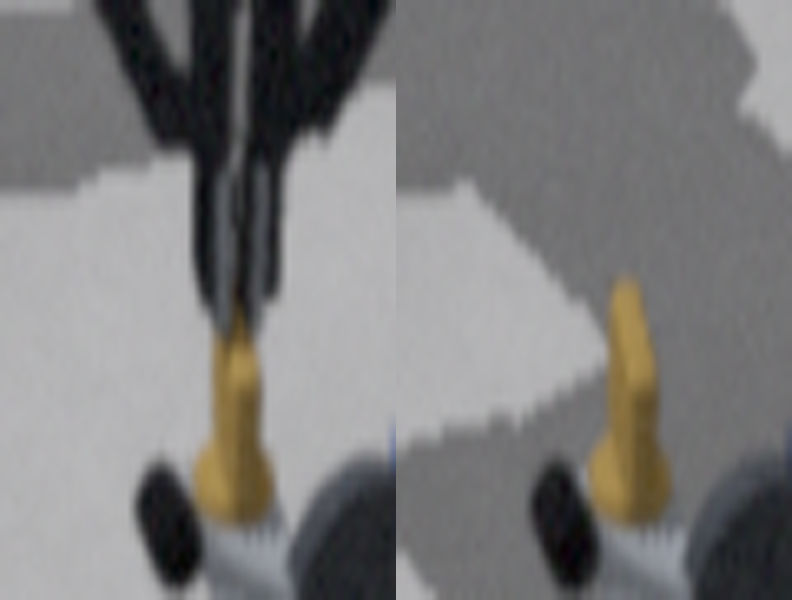

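The closed fingertips show at (240,335), which is z ≈ 0.152. That is right at the wing's top and about 20 mm above the reported TCP; the earlier open view showed the same bias. I'll reopen, go 20 mm lower while watching the force, and close again.

```bash
python3 -m crank '{"offset":[[0,0,0],[0,0,0],[0,0,0],[0,0,0],[0,0,6],[0,0,6],[0,0,6],[0,0,0],[0,0,0],[0,0,0],[0,0,0],[0,0,0]],"rotation":[[0,0,0],[0,0,0],[0,0,0],[0,0,0],[0,0,0],[0,0,0],[0,0,0],[0,0,0],[0,0,0],[0,0,0],[0,0,0],[0,0,0]],"fingers":[30,50,60,60,60,60,60,40,30,20,10,5]}' 60
python3 -c "
from h import *
rem()"
```

```text
t: 6.35
eef_pos: [0.4798, 0.0381, 0.113]
tcp_rot: [0.001, 0.223, 0.975, 0.002]
ft_force: [4.0, 5.4, -0.4]
opening: 0.0101
t 6.35 pos [0.4798 0.0381 0.113 ] toolyaw 2.692 zaxis [ 0.003  0.003 -1.   ] F [ 4.   5.4 -0.4] T [ 0.89 -0.3   0.06] open 10.1 q1,q6 [-0.17 -1.3 ]
```

```bash
python3 -m crank '{"offset":[[0,1.5,1],[0,0.5,1],[0,0,0],[0,0,0],[0,0,0]],"rotation":[[0,0,0],[0,0,0],[0,0,0],[0,0,0],[0,0,0]],"fingers":[5,5,5,5,5]}' 80
python3 -c "
from h import *
rem()
cv2.imwrite('pics/c4.png',cv2.resize(get_image('scene')[120:200,220:300][:,:,::-1],None,fx=7,fy=7,interpolation=cv2.INTER_CUBIC))"
```

```text
t: 6.85
eef_pos: [0.4799, 0.0383, 0.1108]
tcp_rot: [0.0, 0.223, 0.975, -0.0]
ft_force: [-1.6, -0.3, 3.5]
opening: 0.0098
t 6.85 pos [0.4799 0.0383 0.1108] toolyaw 2.692 zaxis [ 0.    -0.001 -1.   ] F [-1.6 -0.3  3.5] T [-0.24  0.4   0.11] open 9.8 q1,q6 [-0.17 -1.29]
```

View pics/c4.png

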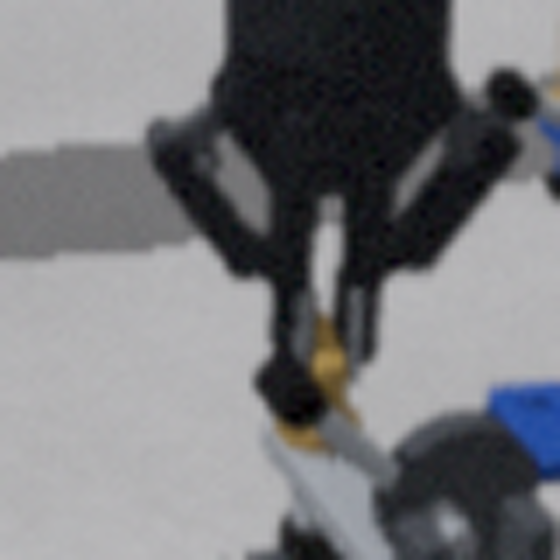

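```bash
cat >> h.py <<'E'
def knobW(a,v=V):
    th=np.radians(25)+a; return toW(v,[.045,-.075*np.cos(th),.134+.075*np.sin(th)])[0]
E
python3 - <<'E'
from h import *
for a in np.arange(0,1.2,.1):print(round(a,1),proj("scene",knobW(a)).round(1),proj("top",knobW(a)).round(1))
cv2.imwrite("pics/c5.png",np.hstack([cv2.resize(get_image(n)[r:r+90,c:c+90][:,:,::-1],(400,400),interpolation=cv2.INTER_CUBIC) for n,r,c in(("scene",150,230),("top",140,210))]))
E
```

```text
0.0 [[255.2 185.5]] [[272.1 168.8]]
0.1 [[256.7 182.6]] [[270.6 167.8]]
0.2 [[258.6 179.8]] [[268.8 166.9]]
0.3 [[260.7 177.2]] [[266.7 165.9]]
0.4 [[263.  174.6]] [[264.2 164.9]]
0.5 [[265.5 172.3]] [[261.6 163.9]]
0.6 [[268.2 170.1]] [[258.7 163. ]]
0.7 [[271.  168.2]] [[255.6 162.1]]
0.8 [[274.  166.6]] [[252.4 161.2]]
0.9 [[277.  165.2]] [[249.  160.4]]
1.0 [[280.1 164.1]] [[245.6 159.7]]
1.1 [[283.2 163.3]] [[242.1 159. ]]
```

View pics/c5.png

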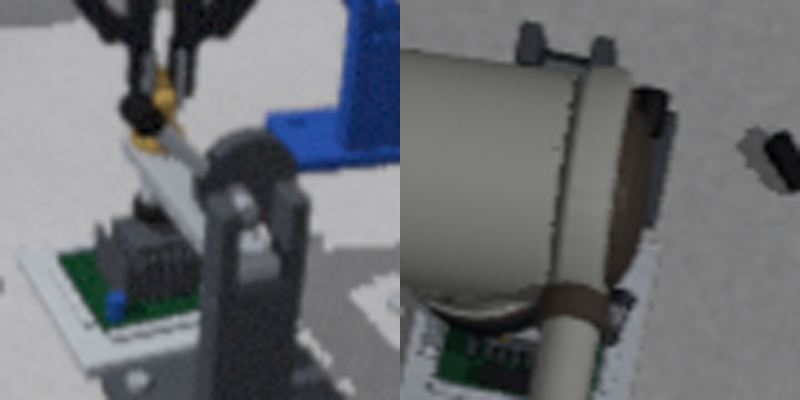

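Lever angle is about 0.35 (knob at (262,175) scene): closing the fingers dragged nut and strap down roughly 2.5 mm, with no load on the foot. The fingertips show at z ≈ 0.14, so only the wing's top is held. I'll regrip deeper.

```bash
python3 -m crank '{"offset":[[0,0,0],[0,0,0],[0,0,4],[0,0,4],[0,0,0],[0,0,0],[0,0,0],[0,0,0]],"rotation":[[0,0,0],[0,0,0],[0,0,0],[0,0,0],[0,0,0],[0,0,0],[0,0,0],[0,0,0]],"fingers":[25,25,25,25,15,8,5,5]}' 80
python3 -c "
from h import *
rem()"
```

```text
t: 7.8
eef_pos: [0.4792, 0.0388, 0.1019]
tcp_rot: [-0.001, 0.223, 0.975, 0.0]
ft_force: [-0.2, 0.6, -3.5]
opening: 0.0105
t 7.8 pos [0.4792 0.0388 0.1019] toolyaw 2.692 zaxis [-0.001  0.    -1.   ] F [-0.2  0.6 -3.5] T [0.17 0.09 0.07] open 10.5 q1,q6 [-0.17 -1.29]
```

```bash
python3 -m crank '{"offset":[[0,0,0],[0,0,0],[0,0,0],[0,0,0],[0,0,0],[0,0,0],[0,0,0],[0,0,0],[0,0,0],[0,0,0]],"rotation":[[0,0,0.125],[0,0,0.125],[0,0,0.125],[0,0,0.125],[0,0,0.125],[0,0,0.125],[0,0,0.125],[0,0,0.125],[0,0,0],[0,0,0]],"fingers":[5,5,5,5,5,5,5,5,5,5]}'
python3 - <<'E'
from h import *
rem()
cv2.imwrite("pics/c6.png",cv2.resize(get_image("scene")[140:200,230:310][:,:,::-1],None,fx=8,fy=8,interpolation=cv2.INTER_CUBIC))
E
```

```text
t: 8.8
eef_pos: [0.4783, 0.0382, 0.1019]
tcp_rot: [-0.001, 0.662, 0.749, -0.001]
ft_force: [-4.8, -1.4, -1.3]
opening: 0.0106
t 8.8 pos [0.4783 0.0382 0.1019] toolyaw 1.694 zaxis [-0.003 -0.001 -1.   ] F [-4.8 -1.4 -1.3] T [-0.3   0.88 -0.17] open 10.6 q1,q6 [-0.17 -0.29]
```

View pics/c6.png

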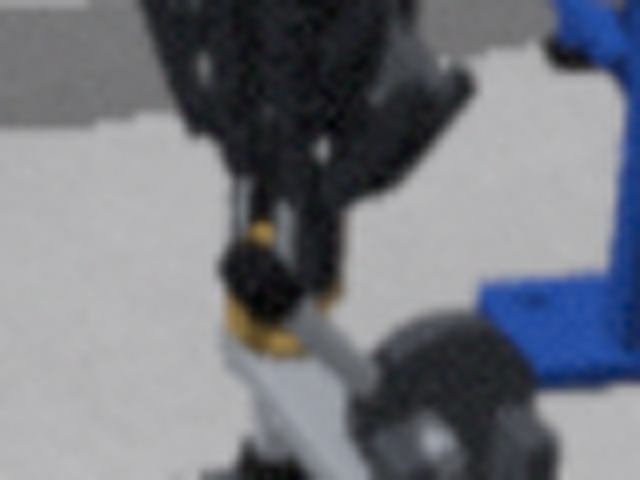

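The gold wing turned with the fingers (ends at (335,295) and (235,320)), and the lever is at about 0.38. With the nut about 1.0 rad down, I'll go to the lever and feel for the bite. The tool will be aligned so that tool x is clamp +y.

```bash
python3 -m crank '{"offset":[[0,0,0],[0,0,0],[0,0,0],[0,0,-20],[0,0,-30],[0,0,-40],[0,0,-20],[0,0,0],[0,0,0],[0,0,0]],"rotation":[[0,0,0],[0,0,0],[0,0,0],[0,0,0],[0,0,0],[0,0,0],[0,0,0.11],[0,0,0.11],[0,0,0.11],[0,0,0]],"fingers":[25,40,45,45,45,45,45,45,45,45]}' 60
python3 - <<'E'
from h import *
k=knobW(.38);print(k);rem(k-[0,0,.035],1.363)
E
```

```text
t: 9.85
eef_pos: [0.4802, 0.0386, 0.213]
tcp_rot: [0.001, 0.777, 0.63, 0.001]
ft_force: [0.6, -0.2, -0.3]
opening: 0.0453
[ 0.56043121 -0.03136264  0.18864791]
t 9.85 pos [0.4802 0.0386 0.213 ] toolyaw 1.362 zaxis [ 0.002 -0.    -1.   ] F [ 0.6 -0.2 -0.3] T [ 0.   -0.02  0.01] open 45.3 q1,q6 [-0.17  0.04]
offset mm [-51.8  92.9  59.5]
rotvec [ 0.002 -0.    -0.001]
```

```bash
python3 -m crank '{"offset":[[-17,31,0],[-17,31,0],[-18,31,0],[0,0,20],[0,0,20],[0,0,10],[0,0,8],[0,0,0],[0,0,0],[0,0,0],[0,0,0]],"rotation":[[0,0,0],[0,0,0],[0,0,0],[0,0,0],[0,0,0],[0,0,0],[0,0,0],[0,0,0],[0,0,0],[0,0,0],[0,0,0]],"fingers":[45,45,45,45,45,45,45,35,25,18,15]}' 30
python3 - <<'E'
from h import *
rem(knobW(.38)-[0,0,.035],1.363)
E
```

```text
t: 10.95
eef_pos: [0.5591, -0.0316, 0.1553]
tcp_rot: [-0.001, 0.777, 0.63, -0.001]
ft_force: [-5.0, -0.3, 2.3]
opening: 0.0213
t 10.95 pos [ 0.5591 -0.0316  0.1553] toolyaw 1.362 zaxis [-0.002 -0.    -1.   ] F [-5.  -0.3  2.3] T [ 0.01  0.77 -0.21] open 21.3 q1,q6 [-0.27 -0.06]
offset mm [0.5 1.3 1.6]
rotvec [-0.002  0.001 -0.001]
```

The knob is gripped (opening 21.3). I'll work out the arc increments.

```bash
python3 - <<'E'
import numpy as np
a=np.arange(.38,2.8,.1);th=.4363+a
y=-75*np.cos(th);z=75*np.sin(th)
for i in range(len(a)-1):print(round(a[i+1],2),[round(y[i+1]-y[i],1),0,round(z[i]-z[i+1],1)],end=" ")
E
python3 -m crank '{"offset":[[0,-1.2,0],[0,0,0]],"rotation":[[0,0,0],[0,0,0]],"fingers":[15,15]}'
```

```text
0.48 [np.float64(5.7), 0, np.float64(-4.9)] 0.58 [np.float64(6.2), 0, np.float64(-4.3)] 0.68 [np.float64(6.6), 0, np.float64(-3.6)] 0.78 [np.float64(6.9), 0, np.float64(-3.0)] 0.88 [np.float64(7.2), 0, np.float64(-2.2)] 0.98 [np.float64(7.3), 0, np.float64(-1.5)] 1.08 [np.float64(7.5), 0, np.float64(-0.8)] 1.18 [np.float64(7.5), 0, np.float64(-0.0)] 1.28 [np.float64(7.5), 0, np.float64(0.7)] 1.38 [np.float64(7.4), 0, np.float64(1.5)] 1.48 [np.float64(7.2), 0, np.float64(2.2)] 1.58 [np.float64(6.9), 0, np.float64(2.9)] 1.68 [np.float64(6.6), 0, np.float64(3.6)] 1.78 [np.float64(6.2), 0, np.float64(4.2)] 1.88 [np.float64(5.8), 0, np.float64(4.8)] 1.98 [np.float64(5.2), 0, np.float64(5.4)] 2.08 [np.float64(4.7), 0, np.float64(5.9)] 2.18 [np.float64(4.1), 0, np.float64(6.3)] 2.28 [np.float64(3.4), 0, np.float64(6.7)] 2.38 [np.float64(2.7), 0, np.float64(7.0)] 2.48 [np.float64(2.0), 0, np.float64(7.2)] 2.58 [np.float64(1.3), 0, np.float64(7.4)] 2.68 [np.float64(0.6), 0, np.float64(7.5)] 2.78 [np.float64(-0.2), 0, np.float64(7.5)] t: 11.15
eef_pos: [0.5591, -0.0314, 0.1554]
tcp_rot: [0.001, 0.777, 0.629, 0.0]
ft_force: [-2.5, -0.1, 3.6]
opening: 0.0212
```

```bash
python3 -m crank '{"offset":[[5.7,0,-4.9],[6.2,0,-4.3],[6.6,0,-3.6],[6.9,0,-3.0],[0,0,0],[0,0,0]],"rotation":[[0,0,0],[0,0,0],[0,0,0],[0,0,0],[0,0,0],[0,0,0]],"fingers":[15,15,15,15,15,15]}'
python3 -m crank '{"offset":[[7.2,0,-2.2],[0,0,0],[0,0,0]],"rotation":[[0,0,0],[0,0,0],[0,0,0]],"fingers":[15,15,15]}'
python3 -m crank '{"offset":[[7.3,0,-1.5],[0,0,0],[0,0,0]],"rotation":[[0,0,0],[0,0,0],[0,0,0]],"fingers":[15,15,15]}'
python3 -m crank '{"offset":[[7.5,0,-0.8],[0,0,0],[0,0,0]],"rotation":[[0,0,0],[0,0,0],[0,0,0]],"fingers":[15,15,15]}'
python3 -m crank '{"offset":[[7.5,0,0],[0,0,0],[0,0,0]],"rotation":[[0,0,0],[0,0,0],[0,0,0]],"fingers":[15,15,15]}'
```

```text
t: 11.75
eef_pos: [0.5648, -0.0058, 0.1705]
tcp_rot: [0.0, 0.777, 0.63, 0.001]
ft_force: [5.5, -0.0, -4.6]
opening: 0.0211
t: 12.05
eef_pos: [0.5662, 0.0004, 0.1726]
tcp_rot: [0.001, 0.777, 0.63, 0.001]
ft_force: [5.5, -1.4, -4.9]
opening: 0.0211
t: 12.35
eef_pos: [0.5679, 0.0073, 0.1742]
tcp_rot: [0.001, 0.777, 0.63, 0.001]
ft_force: [6.0, -2.6, -4.6]
opening: 0.0209
t: 12.65
eef_pos: [0.5696, 0.0146, 0.1752]
tcp_rot: [0.001, 0.777, 0.63, 0.001]
ft_force: [5.5, -1.1, -3.7]
opening: 0.021
t: 12.95
eef_pos: [0.5713, 0.0216, 0.1755]
tcp_rot: [0.001, 0.777, 0.63, 0.001]
ft_force: [5.9, -2.5, -2.7]
opening: 0.0212
```

```bash
python3 -m crank '{"offset":[[7.5,0,0.7],[0,0,0],[0,0,0]],"rotation":[[0,0,0],[0,0,0],[0,0,0]],"fingers":[15,15,15]}'
python3 -m crank '{"offset":[[7.4,0,1.5],[0,0,0],[0,0,0]],"rotation":[[0,0,0],[0,0,0],[0,0,0]],"fingers":[15,15,15]}'
python3 -m crank '{"offset":[[7.2,0,2.2],[0,0,0],[0,0,0]],"rotation":[[0,0,0],[0,0,0],[0,0,0]],"fingers":[15,15,15]}'
python3 -m crank '{"offset":[[6.9,0,2.9],[0,0,0],[0,0,0]],"rotation":[[0,0,0],[0,0,0],[0,0,0]],"fingers":[15,15,15]}'
python3 -c "
from h import *
rem()"
```

```text
t: 13.25
eef_pos: [0.573, 0.0287, 0.1751]
tcp_rot: [0.002, 0.777, 0.63, 0.001]
ft_force: [4.6, -3.7, -1.4]
opening: 0.021
t: 13.55
eef_pos: [0.5747, 0.0359, 0.1741]
tcp_rot: [0.002, 0.777, 0.63, 0.001]
ft_force: [4.7, -3.9, 0.2]
opening: 0.0212
t: 13.85
eef_pos: [0.5764, 0.0429, 0.1723]
tcp_rot: [0.002, 0.777, 0.63, 0.001]
ft_force: [4.0, -3.5, 1.6]
opening: 0.0213
t: 14.15
eef_pos: [0.5781, 0.0498, 0.1699]
tcp_rot: [0.002, 0.777, 0.63, 0.001]
ft_force: [3.2, -3.4, 4.5]
opening: 0.0212
t 14.15 pos [0.5781 0.0498 0.1699] toolyaw 1.362 zaxis [ 0.005 -0.002 -1.   ] F [ 3.2 -3.4  4.5] T [-0.81 -0.63 -0.11] open 21.2 q1,q6 [-0.12  0.09]
```

```bash
python3 -m crank '{"offset":[[6.6,0,3.9],[0,0,0],[0,0,0]],"rotation":[[0,0,0],[0,0,0],[0,0,0]],"fingers":[15,15,15]}'
python3 -m crank '{"offset":[[6.2,0,4.5],[0,0,0],[0,0,0]],"rotation":[[0,0,0],[0,0,0],[0,0,0]],"fingers":[15,15,15]}'
python3 -m crank '{"offset":[[5.8,0,5],[0,0,0],[0,0,0]],"rotation":[[0,0,0],[0,0,0],[0,0,0]],"fingers":[15,15,15]}'
python3 -c "
from h import *
rem()"
```

```text
t: 14.45
eef_pos: [0.5798, 0.0567, 0.1666]
tcp_rot: [0.002, 0.777, 0.63, 0.002]
ft_force: [3.7, -2.4, 7.5]
opening: 0.0207
t: 14.75
eef_pos: [0.5814, 0.0633, 0.1626]
tcp_rot: [0.002, 0.777, 0.63, 0.003]
ft_force: [2.8, 1.1, 8.2]
opening: 0.0206
t: 15.05
eef_pos: [0.5829, 0.0694, 0.1581]
tcp_rot: [0.002, 0.777, 0.63, 0.003]
ft_force: [3.2, 1.2, 9.1]
opening: 0.0212
t 15.05 pos [0.5829 0.0694 0.1581] toolyaw 1.363 zaxis [ 0.008  0.001 -1.   ] F [3.2 1.2 9.1] T [-0.05 -0.56  0.02] open 21.2 q1,q6 [-0.09  0.12]
```

```bash
python3 -m crank '{"offset":[[0,0,0],[0,0,0],[0,0,0],[0,0,-20],[0,0,-40],[0,0,-10],[0,0,0]],"rotation":[[0,0,0],[0,0,0],[0,0,0],[0,0,0],[0,0,0],[0,0,0],[0,0,0]],"fingers":[30,40,45,45,45,45,45]}'
python3 - <<'E'
from h import *
rem()
im=get_image("scene")[:,:,::-1];cv2.imwrite("pics/s7.png",im)
cv2.imwrite("pics/c7.png",cv2.resize(im[130:210,230:330],None,fx=7,fy=7,interpolation=cv2.INTER_CUBIC))
for a in np.arange(1.,2,.1):print(round(a,1),((proj("scene",knobW(a))[0]-[230,130])*7).round(0))
E
```

```text
t: 15.75
eef_pos: [0.5811, 0.0689, 0.2261]
tcp_rot: [0.001, 0.777, 0.63, 0.001]
ft_force: [0.3, 0.7, -0.5]
opening: 0.0449
t 15.75 pos [0.5811 0.0689 0.2261] toolyaw 1.362 zaxis [ 0.004 -0.    -1.   ] F [ 0.3  0.7 -0.5] T [0.01 0.02 0.01] open 44.9 q1,q6 [-0.09  0.12]
1.0 [351. 239.]
1.1 [372. 233.]
1.2 [394. 230.]
1.3 [414. 229.]
1.4 [435. 229.]
1.5 [454. 232.]
1.6 [472. 237.]
1.7 [489. 244.]
1.8 [505. 253.]
1.9 [518. 264.]
```

View pics/c7.png

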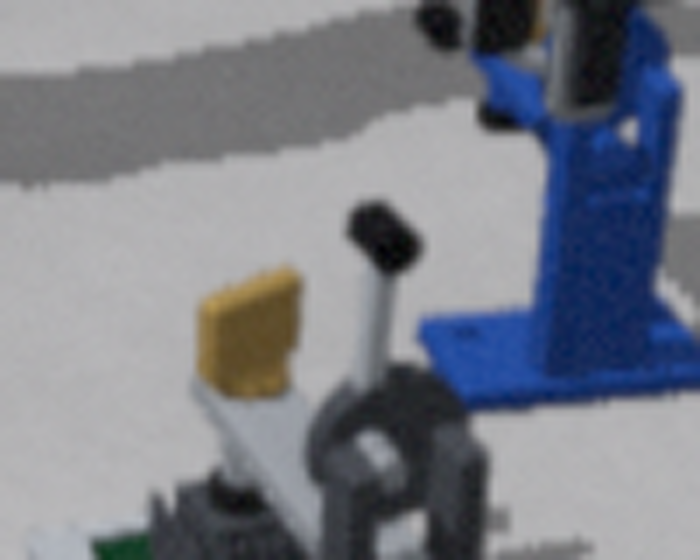

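In the crop the lever sprang back to near upright, with the knob at (385,237), so angle ≈ 1.16. After subtracting friction, the bite is at about 1.10. That is inside 1.134 ± 0.13, and predicts a lock force of about 52 N. The nut needed at least 0.7 rad and I turned 1.0, which caps the force near 57 N. I'll regrip the knob and throw the lever over.

```bash
python3 -m crank '{"offset":[[-25,0,0],[-24,0,0],[0,0,20],[0,0,20],[0,0,11],[0,0,0],[0,0,0],[0,0,0],[0,0,0],[0,0,0]],"rotation":[[0,0,0],[0,0,0],[0,0,0],[0,0,0],[0,0,0],[0,0,0],[0,0,0],[0,0,0],[0,0,0],[0,0,0]],"fingers":[45,45,45,45,45,45,30,22,15,15]}' 35
python3 -c "
from h import *
rem()"
```

```text
t: 16.8
eef_pos: [0.5713, 0.0207, 0.1741]
tcp_rot: [0.001, 0.777, 0.629, 0.001]
ft_force: [5.1, -0.0, -1.6]
opening: 0.0212
t 16.8 pos [0.5713 0.0207 0.1741] toolyaw 1.361 zaxis [ 0.004 -0.001 -1.   ] F [ 5.1 -0.  -1.6] T [-0.09 -0.87 -0.12] open 21.2 q1,q6 [-0.18  0.03]
```

```bash
python3 -m crank '{"offset":[[7.5,1,0.7],[7.4,0,1.5],[7.2,0,2.2],[6.9,0,2.9],[6.6,0,3.6],[6.2,0,4.2],[5.8,0,4.8],[0,0,0]],"rotation":[[0,0,0],[0,0,0],[0,0,0],[0,0,0],[0,0,0],[0,0,0],[0,0,0],[0,0,0]],"fingers":[15,15,15,15,15,15,15,15]}'
python3 -m crank '{"offset":[[5.2,0,5.4],[4.7,0,5.9],[4.1,0,6.3],[3.4,0,6.7],[2.7,0,7.0],[0,0,0]],"rotation":[[0,0,0],[0,0,0],[0,0,0],[0,0,0],[0,0,0],[0,0,0]],"fingers":[15,15,15,15,15,15]}'
python3 -c "
from h import *
rem()"
```

```text
t: 17.6
eef_pos: [0.5827, 0.0683, 0.1558]
tcp_rot: [0.002, 0.777, 0.63, 0.002]
ft_force: [1.4, 0.1, 8.4]
opening: 0.021
t: 18.2
eef_pos: [0.588, 0.0903, 0.125]
tcp_rot: [0.001, 0.777, 0.63, 0.004]
ft_force: [4.1, 8.4, 9.7]
opening: 0.0212
t 18.2 pos [0.588  0.0903 0.125 ] toolyaw 1.363 zaxis [ 0.008  0.004 -1.   ] F [4.1 8.4 9.7] T [ 0.89 -0.55 -0.09] open 21.2 q1,q6 [-0.05  0.15]
```

```bash
python3 -m crank '{"offset":[[2.8,0,7.2],[1.8,0,7.4],[0.8,0,7.5],[0,0,2],[0,0,0]],"rotation":[[0,0,0],[0,0,0],[0,0,0],[0,0,0],[0,0,0]],"fingers":[15,15,15,15,15]}'
python3 -c "
from h import *
rem()"
```

```text
t: 18.7
eef_pos: [0.5894, 0.0959, 0.1007]
tcp_rot: [0.001, 0.777, 0.63, 0.005]
ft_force: [6.5, 10.7, 5.0]
opening: 0.0213
t 18.7 pos [0.5894 0.0959 0.1007] toolyaw 1.363 zaxis [ 0.009  0.005 -1.   ] F [ 6.5 10.7  5. ] T [ 1.14 -0.94 -0.05] open 21.3 q1,q6 [-0.04  0.16]
```

```bash
python3 -m crank '{"offset":[[0.5,0,2],[0,0,2],[0,0,0],[0,0,0]],"rotation":[[0,0,0],[0,0,0],[0,0,0],[0,0,0]],"fingers":[15,15,15,15]}'
python3 -c "
from h import *
rem()"
```

```text
t: 19.1
eef_pos: [0.5895, 0.0962, 0.0969]
tcp_rot: [0.001, 0.777, 0.63, 0.005]
ft_force: [5.9, 9.6, 6.3]
opening: 0.0209
t 19.1 pos [0.5895 0.0962 0.0969] toolyaw 1.363 zaxis [ 0.008  0.005 -1.   ] F [5.9 9.6 6.3] T [ 1.08 -0.82 -0.07] open 20.9 q1,q6 [-0.04  0.16]
```

```bash
python3 -m crank '{"offset":[[0,0,2],[0,0,2],[0,0,0],[0,0,0]],"rotation":[[0,0,0],[0,0,0],[0,0,0],[0,0,0]],"fingers":[15,15,15,15]}'
python3 -c "
from h import *
rem()"
```

```text
t: 19.5
eef_pos: [0.5895, 0.0963, 0.0928]
tcp_rot: [0.001, 0.777, 0.63, 0.005]
ft_force: [6.8, 10.3, 6.6]
opening: 0.0213
t 19.5 pos [0.5895 0.0963 0.0928] toolyaw 1.363 zaxis [ 0.008  0.005 -1.   ] F [ 6.8 10.3  6.6] T [ 0.96 -0.9  -0.04] open 21.3 q1,q6 [-0.04  0.16]
```

```bash
python3 -m crank '{"offset":[[0,0,0],[0,0,0],[0,0,0],[0,0,-20],[0,0,-40],[0,0,-40],[0,0,0]],"rotation":[[0,0,0],[0,0,0],[0,0,0],[0,0,0],[0,0,0],[0,0,0],[0,0,0]],"fingers":[30,40,45,45,45,45,45]}'
python3 - <<'E'
from h import *
rem()
im=get_image("scene")[:,:,::-1];cv2.imwrite("pics/s8.png",im);cv2.imwrite("pics/t8.png",get_image("top")[:,:,::-1])
cv2.imwrite("pics/c8.png",cv2.resize(im[140:250,225:335],None,fx=5.4,fy=5.4,interpolation=cv2.INTER_CUBIC))
for a in np.arange(2.2,2.8,.1):print(round(a,1),((proj("scene",knobW(a))[0]-[225,140])*5.4).round(0))
E
```

```text
t: 20.2
eef_pos: [0.5897, 0.0926, 0.1965]
tcp_rot: [0.004, 0.777, 0.629, 0.004]
ft_force: [1.4, -0.4, 1.4]
opening: 0.0447
t 20.2 pos [0.5897 0.0926 0.1965] toolyaw 1.362 zaxis [ 0.011 -0.    -1.   ] F [ 1.4 -0.4  1.4] T [ 0.05 -0.02 -0.04] open 44.7 q1,q6 [-0.05  0.16]
2.2 [451. 181.]
2.3 [456. 194.]
2.4 [460. 207.]
2.5 [462. 220.]
2.6 [462. 235.]
2.7 [461. 249.]
```

View pics/c8.png

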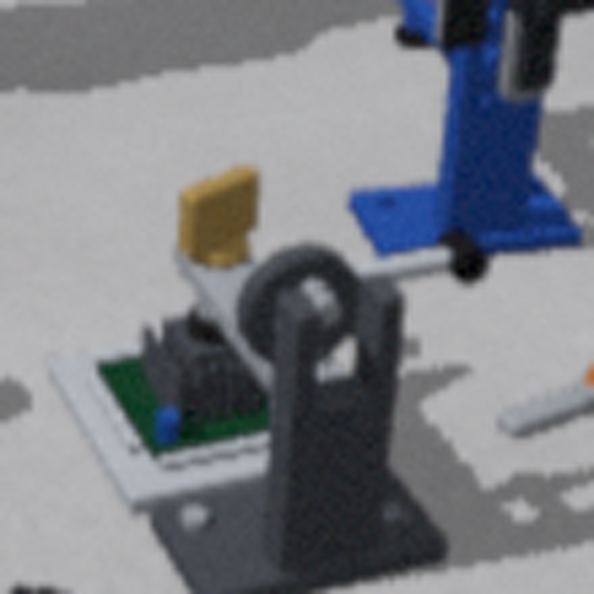

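The knob is at (465,257), which matches the model at 2.7 rad, so the lever lies level and locked. The module is flat in its nest, the fingers are clear above, and the free-air forces are about 0. I'll hand in.

```bash
python3 -c "
from bench import *
print(sign_off())"
```

```text
the job is handed in; nothing more can be done
None
```

I screwed the nut down about 1.0 rad clockwise with the lever open, flipped the lever over until it locked, and handed the job in. The clamp force itself was never measured; I predict about 52 N.

- **Setting the nut:** To feel the bite, I swung the lever to about 1.85 rad and let go. It sprang back to about 1.16 rad, so I put the bite at about 1.10 rad, against a target of 1.134 ± 0.13. The force readings during the swing were too noisy to show the bite, so this estimate comes from one camera measurement of the spring-back. As a bound, the nut needed at least 0.7 rad and I turned 1.0, so the force should not exceed about 57 N.
- **Last checks:** In the final picture the lever lies level on the +y side at about 2.7 rad and stayed there after release. The module is in its nest and the gripper is clear, with forces near zero. I did not check the spools, connectors, pliers or screwdriver one by one, but the arm's path kept away from them. The robot's clock stood at about 20 s of the 72 s allowed.
- **What disagreed:**
  - The fingertips showed about 20 mm higher in the pictures than the reported TCP, so the first grasp of the nut closed on nothing. I allowed for the difference after that.
  - Closing on the nut dragged the strap down about 2.5 mm and moved the lever to about 0.35 rad, still well below the 0.9 limit.
  - I expected to feel the lever's stop at the end of its swing but saw no clear rise in force, so the lock is confirmed by the picture only.

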